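Hold a turned dowel home in the sprung V cradle of a centring stand

TASK

Take the turned wooden dowel from its wooden rest and lay it along the steel V of the green centring stand, about centred lengthwise over the two V seats and with its brass end towards the stand's upright end plate. Press it down so that it bears firmly on both faces of both V seats and the sprung cradle sinks fully home onto its stops, level with the bush in the end plate, and finish while still holding it pressed there, ready for its end to be centre-punched. Leave the other things on the bench where they are.

Things in the scene. Friction and masses are not known exactly. Their poses are not given: they have to be found in the camera images.
- dowel: turned cylindrical wooden dowel, 32 mm diameter, 150 mm long, about 0.2 kg (0.16 to 0.24), with a flush 14 mm brass ferrule at its +y end. Origin at its centre, y axis along the dowel. It may roll about y, so its x and z axes mean nothing. At the start it lies in the rest with its axis 47 mm above the bench
- ferrule_end (a point): centre of the dowel's brass end face, 75 mm from its origin along its y axis
- rest: low wooden rest, 75x150x45 mm, fixed to the bench: a plywood base 10 mm thick with two dark notched ribs (14 mm thick, 55 mm either side of the middle along y, 58 mm wide) that carry the dowel along the rest's y axis. 96 mm of the dowel is free between the ribs, to be gripped across from above. Origin at the centre of its underside
- stand: green centring stand, fixed to the bench. Base plate 110 mm across (x) by 215 mm along (y, from -99.5 to +115.5 mm), 12 mm thick; upright end plate at its +y end, 62 mm wide, inner face at y = +100 mm, top 104 mm above the bench, with a brass bush. Origin at the centre of the V lengthwise, on the bench
- v_axis (a point): moves with the sprung cradle: the dowel's centre belongs here. Midway between the two V seats, at the height of a seated dowel's axis: 95 mm above the bench unpressed, 83 mm when home. y axis along the V towards the end plate, z up. 76 mm of the dowel stays free between the seats for the fingers; the flat bar between them (56 mm wide) lies 45 mm below this point
- bush (a point): centre of the brass bush's rear face, on the inner face of the end plate, 83 mm above the bench: level with the dowel's axis when the cradle is home
- cradle (a joint): how far the sprung cradle is pressed down, m: 0 = up, 0.012 = home on its stops. Straight down, sprung (400 N/m): with the dowel in it, starting to sink takes about 3 N, home about 8 N more or less; it springs up when let go
- v_seat_far (a point): middle of the V seat next to the end plate, same height as v_axis, 50 mm from it along +y. Each seat is a pair of steel plates leaning at 45 degrees to form an upward 90-degree V, 24 mm long along y; plate tops 3 mm above v_axis, up to 29 mm out sideways
- v_seat_near (a point): the same for the other seat, 50 mm from v_axis along -y. A dowel let go here settles onto both faces by itself and then bears evenly when pushed down on its top midway between the seats; one clamped by its sides slightly off centre bears on one face only
- wax_tin: round dark-red tin, 81 mm across, 36 mm high; loose bystander, leave where it is. Origin at the centre of its underside
- turned_cup: turned wooden cup, 72 mm across, 79 mm high; loose bystander, leave where it is. Origin at the centre of its underside
- faceplate: grey metal lathe faceplate, 75 mm across, 27 mm high; loose bystander, leave where it is. Origin at the centre of its underside
- tape_measure: orange tape measure 33x79x62 mm; loose bystander, leave where it is. Origin at the centre of its underside

How it is judged (in metres and radians):
At the end, for the whole second after the job is handed in: Fingers still hold the dowel at rest in the V: cradle pressed at least 9.5 of its 12 mm, both faces of both V seats each carrying over 0.7 N, dowel along the V within 0.04 rad and 3 mm, its middle within 12 mm of the V's middle, brass end towards the end plate (value of joint cradle above 0.0095 m and contact force between dowel and cradle_c3 above 0.7 N and contact force between dowel and cradle_c4 above 0.7 N and contact force between dowel and cradle_c5 above 0.7 N and contact force between dowel and cradle_c6 above 0.7 N and contact force between the fingers and dowel above 1 N and angle between the y axis of dowel and the y axis of v_axis, either way round below 0.04 rad and x of dowel in the frame of v_axis between -0.003 and 0.003 m and z of dowel in the frame of v_axis between -0.003 and 0.003 m and y of dowel in the frame of v_axis between -0.012 and 0.012 m and y of ferrule_end in the frame of v_axis above 0.05 m and linear speed of dowel below 0.02 m/s); the arm keeps its last pose, push and grip.
It fails at once if one of the bystanders is moved more than 3 cm (distance of any of wax_tin, turned_cup, faceplate, tape_measure from where it was at the start of the episode above 0.03 m).
It also fails if it takes over 43 s, if anything falls off the work surface, if the arm or the gripper's body presses on something with over 40 N, if the wrist force passes 120 N, or if a joint passes its speed limit or range.

ROBOT

A 6-joint arm with a two-finger parallel gripper is mounted at the origin on the work surface; the furniture and walls round the work are solid. World frame = base frame: x ahead of the robot, y to its left, z up, the work surface at z = 0. Lengths are in mm, angles in rad, forces in N, time in s.
With the tool pointing down it reaches from about 350 to 975 mm from the base axis. Payload 7.1 kg.
Tool frame: the origin (TCP) lies between the finger pads; the fingertips stand 17 mm ahead of it and the grasp point (between the pads) lies 2 mm behind it; z points along the fingers, y is the line along which they close (so a half turn about z gives the same grasp; the last joint's range is limited). The gripper opens to 88 mm and grips with 3 to 60 N. Pads are 20 mm wide; open, the fingers measure 115 mm over their backs; the gripper's body (75 mm by 178 mm) begins 61 mm behind the grasp point.
Start: joints at [-1.2, 0.423, 1.63, -0, 1.089, -0.019], TCP at [237.518, -578.092, 239.675] pointing down, gripper open.
Joint ranges: [-3, 3], [-0.9, 2.11], [0.09, 2.58], [-1.31, 4.45], [0.11, 2.69], [-2.54, 2.54]. Speed limits (rad/s): [2.39, 2.39, 3.01, 3.14, 3.14, 3.14].

INTERFACE

Orientations are given as a rotation vector (axis times angle).
In Python, from workcell import ctrl gives the robot as it stands.
- The arm moves only by the shell command python3 jog.py 'ROWS' [OPENING]. ROWS is a JSON list of rows, 1 to 5 of them, each an object with the fields x, y, z (the shift in parts of the range, where 1.0 means 500 mm), rx, ry, rz (a rotation vector in normalised numbers (1 is pi rad)); a field left out counts as zero; each row shifts and turns the commanded pose from where the row before left it, along the tool's axes as they then stand; what a row does not reach is not made up. A row lasts 1/12 s, in which the tool goes at most 41.7 mm and 0.125 rad, less where a joint would pass 70% of its speed; a pose out of reach is approached as far as the arm can. OPENING is the finger opening in mm, set as the command begins (- or left out keeps the last). The fingers move at their own pace and stop on an object; the grip force is fixed at half the most. Time passes only in rows, so rows that do not move let the fingers close. It prints the time, the measured TCP pose, the force, the opening and the grip force at its end. No shift or turn number may pass 1 either way. Input that does not fit is refused with a message, and nothing moves.
- ctrl.get_obs(): the state, without advancing time (a new reading comes with each control period).
- ctrl.get_image(name): name is "side" or "top" or "wrist"; returns a dict with "img" (480x640x3 uint8, red, green, blue), "fx", "fy", "cx", "cy" (pixels), "k1" (the pictures are not rectified: a ray, as slopes to the right and down, at radius r is drawn at 1 + k1 r^2 times it, then the intrinsics apply), "R" (3x3) and "t" (3): a world point X has camera coordinates R X + t. Camera axes: x right, y down, z forward; pixel columns grow to the right and rows downward; lengths in mm; the calibration is good to about 2 mm. A picture is of the moment at which its call begins. There is no depth.
- ctrl.close_job(): hands the job in; it is judged then, once.
The state is a dict: "t": time; "qpos": joint angles; "qvel": joint speeds; "joint_torque": joint torques, N m; "ee_pos": TCP position; "orientation": TCP orientation; "ft_force": force on the tool from outside, world axes, zero at the start; "moment": the same for the moment, N m; "width": finger opening in mm; "grasp_force": force on a finger pad.
Only numpy, scipy, OpenCV 4.12 (cv2) and the standard library are available. Lean on these libraries where they do the work, as an engineer would, in place of code of your own. Each camera call takes 0.05 s, during which the arm holds its last target. There are 200 camera calls.

## Working session

There is one attempt and no reset: what is moved stays moved. The work goes in short steps, Python scripts to look and compute and a shell command to move; the robot and the scene stay as the last step left them, time stands still between calls to the robot, and variables do not carry over. Pictures are saved under pics/ and viewed, at most 10 in all, crops included, and the job is handed in when it is done.

```bash
ls; mkdir -p pics
python3 - <<'E'
from workcell import ctrl
import cv2
for n in("top","side"):
    d=ctrl.get_image(n);cv2.imwrite(f"pics/{n}0.png",d["img"][:,:,::-1]);print(n,{k:v for k,v in d.items() if k!="img"})
print(ctrl.get_obs())
E
```

```text
jog.py
pics
workcell.py
top {'fx': 605.4587321486127, 'fy': 605.4587321486127, 'cx': 328.4437644578197, 'cy': 241.90119986047586, 'k1': -0.12884247794469333, 'R': array([[ 0.02800972, -0.99954596, -0.01110581],
       [-0.99190708, -0.02641583, -0.12418757],
       [ 0.12383781,  0.01449439, -0.99219661]]), 't': array([ 130.89943597,  431.32154333, 1555.59670876])}
side {'fx': 459.0016352903101, 'fy': 459.0016352903101, 'cx': 325.3063332860149, 'cy': 233.97326585392926, 'k1': 0.013153481339349448, 'R': array([[-0.7972794 , -0.60331194,  0.0189805 ],
       [-0.46947207,  0.60003141, -0.64773319],
       [ 0.37939627, -0.52533514, -0.76163079]]), 't': array([ 419.79753761,  180.96327627, 1345.7320012 ])}
{'t': 0.1, 'qpos': array([-1.19998666e+00,  4.23774798e-01,  1.63060146e+00, -3.04230519e-05,
        1.08858593e+00, -1.89918350e-02]), 'qvel': array([-9.36583534e-04, -1.68426662e-03, -1.63694135e-03, -9.23337448e-04,
       -2.09795693e-05,  1.01338819e-03]), 'joint_torque': array([-3.37543115e-04, -5.45612490e+01, -2.74325430e+01,  6.45369664e-02,
        1.87649438e-02, -2.47098257e-05]), 'ee_pos': array([ 237.35290033, -577.66594799,  238.97768907]), 'orientation': array([-3.08078999e+00, -6.08191161e-01,  4.17968722e-04]), 'ft_force': array([-0.70419763,  1.02241562, -0.98194937]), 'moment': array([-2.91374483e-03,  1.23207555e-02, -9.33185955e-05]), 'grasp_force': 0.0, 'width': 87.81994159395994}
```

View pics/top0.png

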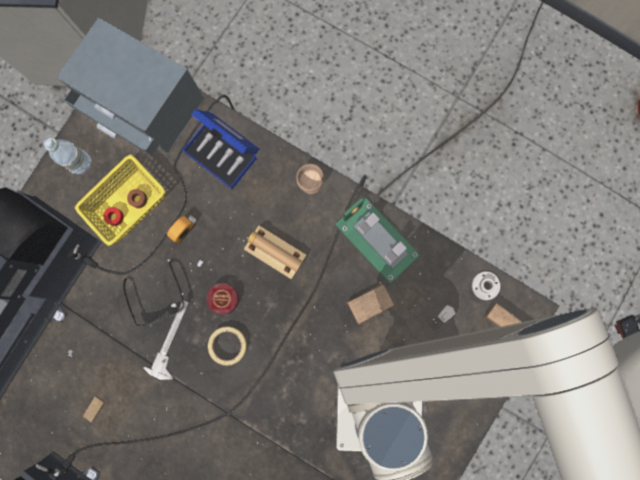

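View pics/side0.png

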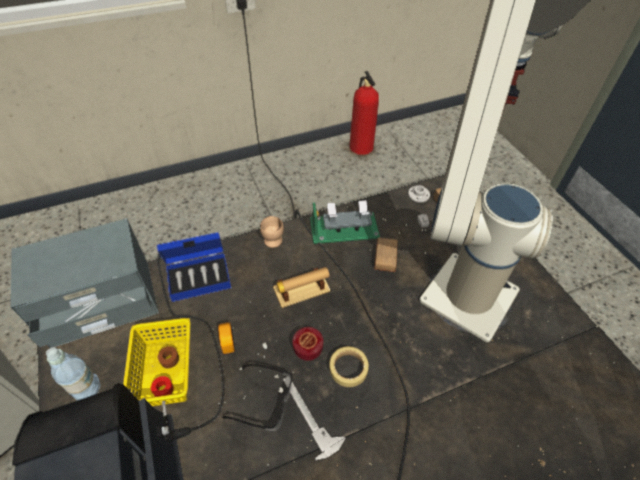

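The top view shows the rest with the dowel at about (275,252). The green stand is at (377,238), with its end plate at the upper left (354,210). The cup is at (309,179), the tin at (222,298), the tape at (180,228) and the faceplate at (486,286). I'll enlarge the rest and stand next.

```bash
cat > h.py <<'E'
import numpy as np, cv2
from workcell import ctrl
def dist(d): return np.array([d["k1"],0,0,0.])
def K(d): return np.array([[d["fx"],0,d["cx"]],[0,d["fy"],d["cy"]],[0,0,1.]])
def cast(d,uv,z):
    """pixels -> world points on the plane at height z"""
    n=cv2.undistortPoints(np.float64(uv).reshape(-1,1,2),K(d),dist(d))[:,0]
    r=np.c_[n,np.ones(len(n))]@d["R"]; c=-d["R"].T@d["t"]
    return c+r*((z-c[2])/r[:,2])[:,None]
def proj(d,X):
    return cv2.projectPoints(np.float64(X).reshape(-1,1,3),cv2.Rodrigues(d["R"])[0],d["t"],K(d),dist(d))[0][:,0]
E
python3 - <<'E'
from h import *
a=ctrl.get_image("top")["img"][190:290,235:425]; b=ctrl.get_image("side")["img"][195:310,265:395]
A=cv2.resize(a,None,fx=4.2,fy=4.2,interpolation=2)[:,:,::-1]
B=cv2.resize(b,None,fx=5,fy=5,interpolation=2)[:,:,::-1]
cv2.imwrite("pics/a.png",A);cv2.imwrite("pics/b.png",B)
E
```

```text
(no output)
```

View pics/a.png

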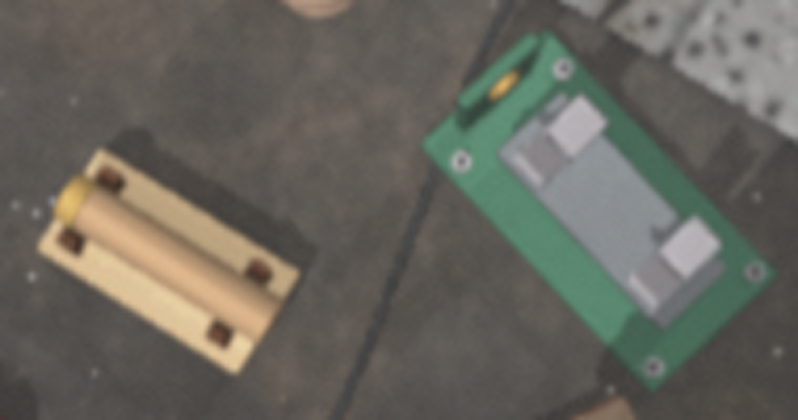

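View pics/b.png

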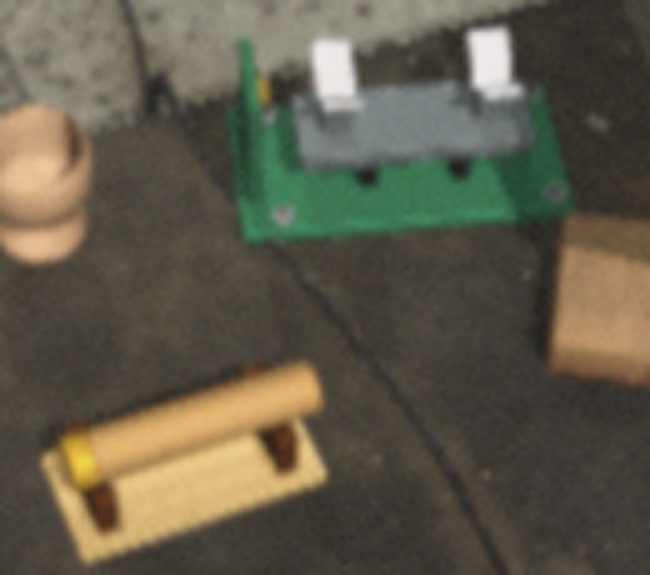

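The crop shows the brass end at the upper left of the rest, about (74,198). The stand's end plate is also at the upper left, with the brass bush at (503,85). The base corners (425,143), (653,388) and (775,272) and the V seats at (555,140) and (677,262) are clear too.

Run:
```python
from h import *
d=ctrl.get_image("top"); f=lambda *p:np.array(p)/4.2+[235,190]-.4
e=cast(d,f((66,197),(270,322)),47+5) # dowel ends approx
print("dowel ends",e.round(1))
r=cast(d,f((103,150),(40,250),(238,375),(300,272)),10); print("rest",r.round(1),r.mean(0))
s=cast(d,f((425,143),(653,388),(775,272)),12); print("stand corners",s.round(1))
y=s[0]-s[1]; y/=np.linalg.norm(y); print("len",np.linalg.norm(s[0]-s[1]),"wid",np.linalg.norm(s[2]-s[1]))
o=(s[1]+s[2])/2+y*99.5; print("stand o",o,"yaw of y",np.arctan2(y[1],y[0]))
sc=cast(d,f((562,68),(461,161),(653,367),(755,271)),12);print("screws",sc.round(1)); 
for a,b in((1,2),(0,3)):print(np.arctan2(*(sc[a]-sc[b])[[1,0]]))
a=r[1]-r[2];b=r[0]-r[3];print("rest yaw",np.arctan2(a[1],a[0]),np.arctan2(b[1],b[0]))
v=e[0]-e[1];print("dowel yaw",np.arctan2(v[1],v[0]),np.linalg.norm(v))
w=ctrl.get_image("wrist");c=-w["R"].T@w["t"];print("wrist cam",c,w["fx"],w["R"],w["k1"])
```

```text
dowel ends [[433.2 344.7  52. ]
 [359.6 216.3  52. ]]
rest [[469.3 328.6  10. ]
 [404.5 365.8  10. ]
 [329.2 237.8  10. ]
 [395.1 201.1  10. ]] [399.55368518 283.33701359  10.        ]
stand corners [[478.8 124.8  12. ]
 [328.  -21.6  12. ]
 [402.8 -97.2  12. ]]
len 210.15028154019024 wid 106.31481087746818
stand o [436.79525237   9.91433141  12.        ] yaw of y 0.7704785209591597
screws [[529.2  39.2  12. ]
 [467.9 101.8  12. ]
 [341.1 -21.4  12. ]
 [403.1 -84.6  12. ]]
0.7708064993509871
0.7761874695946398
rest yaw 1.0390377695503932 1.0432895555217678
dowel yaw 1.050137757776467 148.03011054584653
wrist cam [ 302.00470896 -552.10172139  384.56817572] 407.9644470515641 [[ 3.80343913e-01 -9.24845043e-01 -3.94038026e-04]
 [-8.94300012e-01 -3.67890750e-01  2.54723151e-01]
 [-2.35724407e-01 -9.65300118e-02 -9.67013940e-01]] -0.0036177265557498788
```

The rows are not in the units I measure in: shifts go in shares of 500 mm and turns go in shares of pi rad. I convert before sending: -0.109 rad / 3.1416 = -0.0347.

```bash
python3 jog.py '[{"rz":-0.0347}, {"rz":-0.0347}, {"rz":-0.0347}, {"rz":-0.0347}, {"rz":-0.0347}]'
python3 jog.py '[{"rz":-0.0347}, {"x":0.0812, "y":-0.0022}, {"x":0.0812, "y":-0.0022}, {"x":0.0812, "y":-0.0022}, {"x":0.0812, "y":-0.0022}]'
python3 jog.py '[{"x":0.0812, "y":-0.0022}, {"x":0.0812, "y":-0.0022}, {"x":0.0812, "y":-0.0022}, {"x":0.0812, "y":-0.0022}]'
python3 jog.py '[{"x":0.0812, "y":-0.0022}, {"x":0.0812, "y":-0.0022}, {"x":0.0812, "y":-0.0022}, {"x":0.0812, "y":-0.0022}]'
```

```text
t: 0.72
ee_pos: [237.5, -578.0, 239.6]
orientation: [-2.801, -1.423, -0.0]
ft_force: [-0.0, 0.0, 0.2]
width: 87.7
grasp_force: 0.0
t: 1.13
ee_pos: [315.7, -434.0, 239.6]
orientation: [-2.724, -1.565, -0.0]
ft_force: [0.2, -0.7, 0.0]
width: 87.8
grasp_force: 0.0
t: 1.47
ee_pos: [393.8, -291.2, 239.9]
orientation: [2.723, 1.565, 0.0]
ft_force: [0.6, 0.3, -0.4]
width: 87.8
grasp_force: 0.0
t: 1.8
ee_pos: [471.8, -148.5, 239.9]
orientation: [2.723, 1.566, 0.001]
ft_force: [1.0, -0.9, -0.4]
width: 87.8
grasp_force: 0.0
```

```bash
cat > snap.py <<'E'
import sys,pickle
from h import *
d=ctrl.get_image(sys.argv[2] if len(sys.argv)>2 else "wrist");d["pos"]=ctrl.get_obs()["ee_pos"]
pickle.dump(d,open(f"{sys.argv[1]}.pkl","wb"));cv2.imwrite(f"pics/{sys.argv[1]}.png",d["img"][:,:,::-1]);print(d["pos"])
E
python3 jog.py '[{"x":0.0606, "y":-0.051}, {"x":0.0606, "y":-0.051}, {"x":0.0606, "y":-0.051}, {"x":0.0606, "y":-0.051}, {}]'
python3 snap.py ws
python3 jog.py '[{"x":0.0606, "y":-0.051, "z":0.018}, {"x":0.0606, "y":-0.051, "z":0.018}, {"x":0.0606, "y":-0.051, "z":0.018}, {"x":0.0606, "y":-0.051, "z":0.018}]'
python3 jog.py '[{"x":0.0606, "y":-0.051, "z":0.018}, {"x":0.0606, "y":-0.051, "z":0.018}, {"x":0.0606, "y":-0.051, "z":0.018}, {}]'
python3 snap.py wd
```

```text
t: 2.22
ee_pos: [442.3, 10.7, 239.6]
orientation: [-2.718, -1.572, 0.0]
ft_force: [0.1, 0.3, 0.1]
width: 87.9
grasp_force: 0.0
[443.22904561   8.53042608 239.80887613]
t: 2.6
ee_pos: [417.1, 162.3, 203.6]
orientation: [2.725, 1.563, 0.002]
ft_force: [0.6, -0.0, 0.4]
width: 88.0
grasp_force: 0.0
t: 2.93
ee_pos: [396.2, 283.2, 175.6]
orientation: [-2.72, -1.57, -0.001]
ft_force: [-0.1, 0.4, -0.8]
width: 87.9
grasp_force: 0.0
[396.34965676 280.75032413 175.92624847]
```

View pics/ws.png

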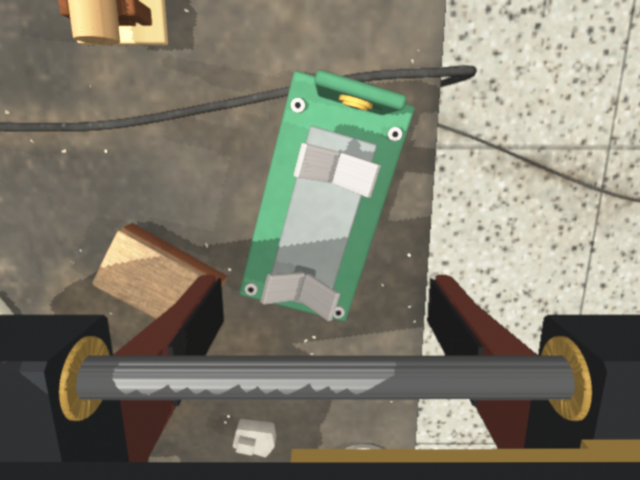

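View pics/wd.png

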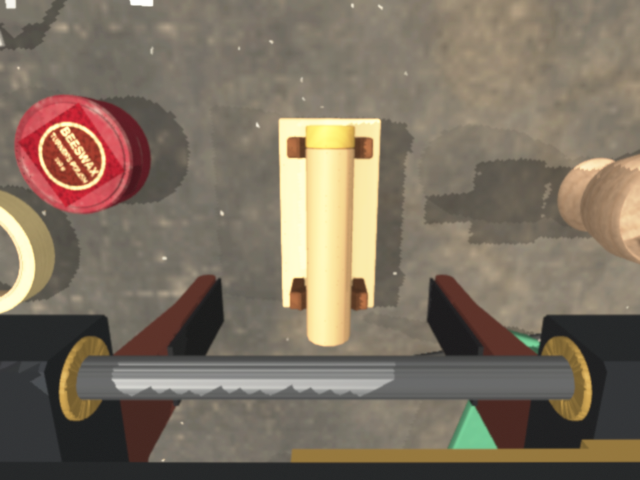

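The stand view shows its four screws at (298,105), (395,134), (251,289) and (339,313), and V-plate outer edges around (298,160), (376,181), (264,290) and (336,307). The second view shows the dowel aligned with the image columns, brass end at the top: ends at (330,125) and (328,344).

Run:
```python
import pickle
from h import *
d=pickle.load(open("wd.pkl","rb"));p=d["pos"]
hsv=cv2.cvtColor(d["img"],cv2.COLOR_RGB2HSV)
def edges(r,z):   # dowel silhouette: contrast at row r across columns 285..375
    g=cv2.GaussianBlur(d["img"],(5,5),0)[r,:,2].astype(int)
    return g[296:366]
a,b=cast(d,[(330,125),(328.5,344)],63);print("ends",a,b,np.linalg.norm(a-b),"mid",(a+b)/2,"yaw",np.arctan2(*(a-b)[[1,0]]))
e=cast(d,[(306.5,140),(353.5,140),(307,320),(350.5,320)],52);print("sides",e.round(1)); m=(e[0]+e[1])/2-(e[2]+e[3])/2;print("yaw",np.arctan2(m[1],m[0]))
r=cast(d,[(280,119),(380,119),(374,306),(284,306)],10);print("rest",r.round(1),r.mean(0),np.arctan2(*((r[0]+r[1]-r[2]-r[3])[[1,0]])))
d=pickle.load(open("ws.pkl","rb"));g=cv2.cvtColor(d["img"],6)
sc=[]
for u,v in((298,105),(395,134),(251,289),(339,313)):
    w=g[v-9:v+10,u-9:u+10].astype(float);w=np.clip(w-150,0,None);yy,xx=np.mgrid[v-9:v+10,u-9:u+10];sc.append((( xx*w).sum()/w.sum(),(yy*w).sum()/w.sum()))
print(np.round(sc,1));S=cast(d,sc,13);print(S.round(1),"mean",S.mean(0))
for i,j in((0,2),(1,3)):print("yaw",np.arctan2(*(S[i]-S[j])[[1,0]]))
s=cast(d,[(302,144),(295,177),(380,165),(373,196)],98);n=cast(d,[(265,277),(262,303),(337,293),(333,320)],98)
print("far",s.mean(0),"near",n.mean(0),"len",np.linalg.norm(s.mean(0)-n.mean(0)),"v",(s.mean(0)+n.mean(0))/2,"yaw",np.arctan2(*((s.mean(0)-n.mean(0))[[1,0]])))
c=cast(d,[(318,73),(412,97)],104);print("plate top inner?",c)
print(d["pos"],p)
w=cv2.resize(d["img"][60:330,230:430],None,fx=2.9,fy=2.2,interpolation=2)
```

```text
ends [435.89058228 344.61102236  63.        ] [361.4466691  216.75874843  63.        ] 147.94627456675764 mid [398.66862569 280.68488539  63.        ] yaw 1.0435192954270405
sides [[418.4 344.2  52. ]
 [444.5 329.1  52. ]
 [354.6 235.7  52. ]
 [381.7 220.1  52. ]]
yaw 1.0434841844744915
rest [[407.3 367.   10. ]
 [470.7 330.4  10. ]
 [396.9 202.3  10. ]
 [332.6 239.3  10. ]] [401.85692187 284.75046853  10.        ] 1.0450534737053938
[[297.  105.1]
 [394.3 132.2]
 [250.9 288.6]
 [335.7 310.7]]
[[467.1 101.9  13. ]
 [529.8  39.7  13. ]
 [340.8 -21.7  13. ]
 [400.9 -83.1  13. ]] mean [434.6765392    9.18285199  13.        ]
yaw 0.7747891825852035
yaw 0.7611206394815119
far [471.6928553   43.20334054  98.        ] near [399.58539279 -25.68803188  98.        ] len 99.72716452441041 v [435.63912405   8.75765433  98.        ] yaw 0.7625927798498977
plate top inner? [[491.44100704 104.35224534 104.        ]
 [537.27676219  61.12585654 104.        ]]
[443.22904561   8.53042608 239.80887613] [396.34965676 280.75032413 175.92624847]
```

In the tool's units: 37 mm / 500 = 0.074, 2.2 mm / 500 = 0.0044.

```bash
python3 jog.py '[{"x":0.0024, "y":0.0044, "z":0.04}, {"z":0.074}, {"z":0.074}, {"z":0.074}, {}]'
python3 jog.py '[{}, {}, {}, {}, {}]' 20
python3 jog.py '[{}, {}, {}]'
```

```text
t: 3.4
ee_pos: [396.0, 274.5, 39.9]
orientation: [2.724, 1.563, -0.018]
ft_force: [-1.4, -0.3, -0.1]
width: 87.9
grasp_force: 0.0
t: 3.82
ee_pos: [400.0, 279.4, 47.8]
orientation: [-2.723, -1.566, -0.006]
ft_force: [-0.6, -0.2, -0.6]
width: 57.6
grasp_force: 0.0
t: 4.07
ee_pos: [399.0, 278.9, 46.2]
orientation: [-2.723, -1.566, -0.001]
ft_force: [0.4, -0.4, 0.4]
width: 38.2
grasp_force: 0.0
```

In the tool's units: -30 mm / 500 = -0.06, -25 mm / 500 = -0.05.

```bash
python3 jog.py '[{}, {}, {}, {}]'; 
python3 jog.py '[{"z":-0.02}, {"z":-0.05}, {"z":-0.06}, {"z":-0.06}, {"z":-0.05}]'; python3 jog.py '[{"z":-0.03}, {}, {}]'
```

```text
t: 4.4
ee_pos: [397.5, 279.6, 46.0]
orientation: [-2.723, -1.564, 0.002]
ft_force: [-9.5, 8.0, 7.9]
width: 31.4
grasp_force: 30.0
t: 4.82
ee_pos: [398.7, 278.6, 167.4]
orientation: [2.723, 1.566, 0.0]
ft_force: [0.6, 0.3, -2.7]
width: 31.6
grasp_force: 30.0
t: 5.07
ee_pos: [399.0, 278.8, 181.1]
orientation: [2.723, 1.566, 0.002]
ft_force: [0.4, 0.5, -1.4]
width: 31.6
grasp_force: 30.0
```

In the tool's units: -28 mm / 500 = -0.056, 21.5 mm / 500 = 0.043.

```bash
python3 jog.py '[{"x":-0.032, "y":0.025}, {"x":-0.056, "y":0.043}, {"x":-0.056, "y":0.043}, {"x":-0.056, "y":0.043}, {"x":-0.056, "y":0.043}]'
python3 jog.py '[{"x":-0.056, "y":0.043}, {"x":-0.056, "y":0.043}, {"x":-0.04, "y":0.032}, {"x":-0.024, "y":0.019}, {"rz":0.0292}]'
python3 jog.py '[{"rz":0.0292}, {"rz":0.0292}, {}, {}]'; python3 snap.py wc; python3 snap.py sc side
```

```text
t: 5.48
ee_pos: [418.2, 116.9, 178.9]
orientation: [-2.722, -1.567, 0.005]
ft_force: [1.1, 0.9, -1.4]
width: 31.4
grasp_force: 30.0
t: 5.9
ee_pos: [433.7, 5.5, 179.0]
orientation: [-2.793, -1.436, 0.005]
ft_force: [0.4, 1.5, -1.9]
width: 31.2
grasp_force: 30.0
t: 6.23
ee_pos: [433.6, 8.0, 179.4]
orientation: [-2.91, -1.181, 0.004]
ft_force: [0.6, 0.2, -2.4]
width: 31.6
grasp_force: 30.0
[433.7960174    8.05701966 179.63935828]
[433.95758574   8.11835948 179.86230227]
```

View pics/wc.png

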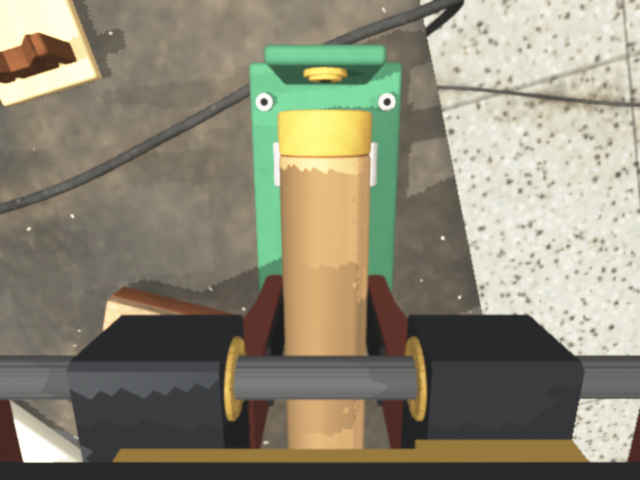

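The dowel is held with the brass end at the top, at (325,110). It's nearly in line with the stand: screws at (264,101) and (387,101), far-seat edges at x=277 and 374 over rows 143–185.

Run:
```python
import pickle
from h import *
d=pickle.load(open("wc.pkl","rb"));p=d["pos"];o=ctrl.get_obs()
y=2*np.arctan2(o["orientation"][1],o["orientation"][0])%(2*np.pi);
X=cv2.Rodrigues(o["orientation"])[0];print("tool yaw",np.arctan2(X[1,0],X[0,0]),"z axis",X[:,2])
L=lambda q:((q-p)@X).round(1)
zc=p[2]+2
print("brass end top",L(cast(d,[(325,110)],zc+16)),"sides",L(cast(d,[(279.5,130),(371,130),(283,300),(367,300)],zc+5)))
print("screws",L(cast(d,[(264,101.5),(387,101.5)],13)),"base edges",L(cast(d,[(250.5,66),(402,66),(258.5,275),(392,275)],12)))
print("seat far ends",L(cast(d,[(274,143),(274,185),(377,143),(377,185)],98)))
print("bush",L(cast(d,[(325.5,74)],83)),"plate top",L(cast(d,[(277,66),(374,66),],104)))
```

```text
tool yaw 0.7713966246150247 z axis [-1.74424856e-03 -1.77290232e-05 -9.99998479e-01]
brass end top [[ 75.3   0.6 -18.1]] sides [[ 69.6 -14.3  -7.1]
 [ 69.6  15.6  -7.1]
 [  9.7 -14.7  -7. ]
 [  9.8  15.9  -7. ]]
screws [[ 90.  -43.8 166.6]
 [ 90.   45.5 166.5]] base edges [[114.1 -52.6 167.6]
 [114.1  55.4 167.4]
 [-43.8 -53.4 167.8]
 [-43.7  54.9 167.6]]
seat far ends [[ 63.  -27.1  81.6]
 [ 40.3 -27.8  81.6]
 [ 63.   28.7  81.5]
 [ 40.3  29.4  81.6]]
bush [[99.8  0.8 96.5]] plate top [[100.9 -23.6  75.5]
 [100.9  25.2  75.5]]
```

In the tool's units: 20 mm / 500 = 0.04, 15 mm / 500 = 0.03.

```bash
python3 jog.py '[{"x":0.002, "y":0.0006, "z":0.02}, {"z":0.04}, {"z":0.04}, {"z":0.03}, {"z":0.02}]'
python3 jog.py '[{"z":0.01}, {"z":0.006}, {}, {}, {}]'
```

```text
t: 6.75
ee_pos: [434.5, 8.7, 103.6]
orientation: [-2.911, -1.18, 0.003]
ft_force: [-0.3, -0.3, -2.3]
width: 31.6
grasp_force: 30.0
t: 7.17
ee_pos: [435.9, 8.6, 98.2]
orientation: [2.912, 1.178, 0.002]
ft_force: [-0.2, -0.7, -1.0]
width: 31.4
grasp_force: 30.0
```

In the tool's units: 2 mm / 500 = 0.004, 1.5 mm / 500 = 0.003.

```bash
python3 jog.py '[{"z":0.004}, {"z":0.003}, {"z":0.001}, {}, {}]'
python3 jog.py '[{"z":0.002}, {"z":0.001}, {}, {}, {}]'
```

```text
t: 7.58
ee_pos: [435.8, 8.6, 94.0]
orientation: [2.912, 1.178, 0.001]
ft_force: [-0.6, 1.7, 3.2]
width: 31.0
grasp_force: 30.0
t: 8.0
ee_pos: [435.6, 8.6, 92.2]
orientation: [-2.912, -1.178, -0.001]
ft_force: [-0.1, 3.9, 3.4]
width: 31.3
grasp_force: 30.0
```

Contact made: the force along z went from about −2 N to +3 N. Now I'll release, rise, close the fingers and look.

In the tool's units: -18 mm / 500 = -0.036, -10 mm / 500 = -0.02.

```bash
python3 jog.py '[{}, {}, {}, {}, {}]' 60
python3 jog.py '[{}, {"z":-0.008}, {"z":-0.02}, {"z":-0.036}, {"z":-0.036}]'
python3 jog.py '[{"z":-0.008}, {}, {}, {}, {}]' 0
python3 jog.py '[{}, {}, {}, {}, {}]'
python3 snap.py wr
```

```text
t: 8.42
ee_pos: [435.4, 8.4, 92.1]
orientation: [2.912, 1.178, -0.001]
ft_force: [-0.2, 0.2, 0.6]
width: 59.0
grasp_force: 0.0
t: 8.83
ee_pos: [435.1, 8.5, 143.1]
orientation: [-2.912, -1.178, 0.002]
ft_force: [-0.5, -0.4, -0.4]
width: 60.0
grasp_force: 0.0
t: 9.25
ee_pos: [434.9, 8.5, 145.4]
orientation: [-2.912, -1.178, 0.002]
ft_force: [-0.1, -0.2, -0.3]
width: 30.4
grasp_force: 0.0
t: 9.67
ee_pos: [435.4, 8.5, 146.0]
orientation: [-2.912, -1.178, 0.0]
ft_force: [-0.2, -0.3, 0.2]
width: 0.9
grasp_force: 0.0
[435.44399062   8.53077595 146.10222843]
```

View pics/wr.png

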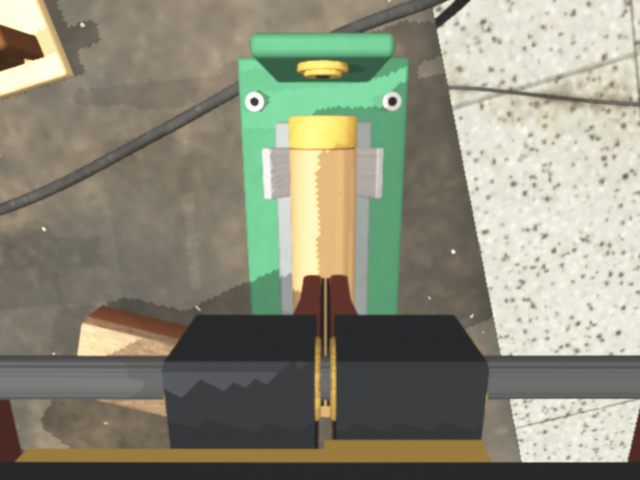

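The dowel lies in the V, with its centreline at column 323 midway between the plate edges (263 and 383). The brass end is at (323,116), facing the bush, and the closed fingers are above it. Now I'll press.

```bash
python3 - <<'E'
import pickle
from h import *
d=pickle.load(open("wr.pkl","rb"));p=d["pos"];X=cv2.Rodrigues(ctrl.get_obs()["orientation"])[0]
L=lambda q:((q-p)@X).round(1)
print(L(cast(d,[(323,116)],111)),L(cast(d,[(264,148),(264,198),(382,148),(382,198)],98)),L(cast(d,[(289.5,140),(356.5,140),(292,290),(356,290)],100)))
E
python3 jog.py '[{"z":0.012}, {"z":0.012}, {"z":0.008}, {}, {}]'
python3 jog.py '[{"z":0.004}, {"z":0.004}, {"z":0.004}, {"z":0.004}, {}]'
python3 jog.py '[{"z":0.004}, {"z":0.004}, {}, {}]'
```

```text
[[75.6 -0.2 35.1]] [[ 61.9 -27.6  48.1]
 [ 38.5 -28.5  48.1]
 [ 61.9  27.   48.1]
 [ 38.6  27.9  48.1]] [[ 65.5 -15.5  46.1]
 [ 65.5  15.   46.1]
 [ -7.6 -15.9  46.1]
 [ -7.6  16.2  46.1]]
t: 10.13
ee_pos: [435.1, 8.5, 129.7]
orientation: [-2.912, -1.178, 0.002]
ft_force: [0.1, 0.3, 0.6]
width: 0.9
grasp_force: 0.0
t: 10.55
ee_pos: [435.7, 8.5, 122.1]
orientation: [2.912, 1.178, 0.001]
ft_force: [0.0, -0.1, 6.1]
width: 0.2
grasp_force: 2.6
t: 10.88
ee_pos: [435.7, 8.5, 118.4]
orientation: [2.912, 1.178, 0.001]
ft_force: [-1.0, 1.0, 7.1]
width: 0.5
grasp_force: 3.4
```

In the tool's units: 1 mm / 500 = 0.002, 0.5 mm / 500 = 0.001.

```bash
python3 jog.py '[{"z":0.002}, {"z":0.002}, {"z":0.001}, {}, {}]'
python3 jog.py '[{"z":0.001}, {"z":0.001}, {}, {}, {}]'
```

```text
t: 11.3
ee_pos: [435.7, 8.5, 116.1]
orientation: [2.912, 1.178, 0.001]
ft_force: [-1.5, 1.0, 8.9]
width: 0.7
grasp_force: 4.5
t: 11.72
ee_pos: [435.8, 8.5, 115.9]
orientation: [2.912, 1.178, 0.001]
ft_force: [-5.3, -0.8, 21.7]
width: 0.8
grasp_force: 10.7
```

```bash
python3 jog.py '[{}, {}, {}, {}, {}]'; python3 snap.py wf
python3 - <<'E'
import cv2
a=cv2.imread("pics/wf.png")[20:360,150:500];cv2.imwrite("pics/wf2.png",cv2.resize(a,None,fx=1.7,fy=1.7))
E
```

```text
t: 12.13
ee_pos: [435.8, 8.5, 115.9]
orientation: [2.912, 1.178, 0.001]
ft_force: [-4.3, -0.1, 21.5]
width: 0.6
grasp_force: 10.7
[435.82990593   8.52200102 115.9071336 ]
```

View pics/wf2.png

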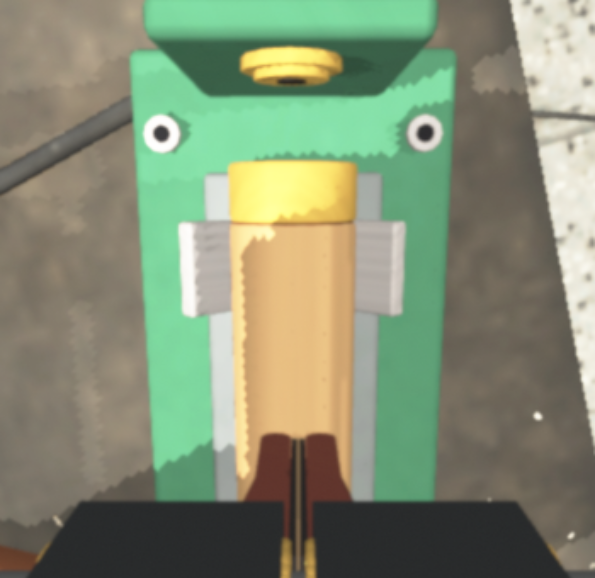

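The dowel is straight and centred in the V (column 293 between plate edges 180 and 405). The closed fingertips press on its top at (297,440), and at TCP z = 115.9 the cradle is home with a steady 21.5 N. I'm handing it in.

```bash
python3 -c "
from workcell import ctrl
print(ctrl.close_job())"
```

```text
the job is handed in; nothing more can be done
None
```

The job is handed in: the dowel lies in the V with its brass end towards the end plate, held down with about 21 N and the cradle home on its stops; the hand-in call returned no verdict, so I can't confirm it passed.

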